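# Snap the orange filter cartridge into its spring holder

## Task

Draw the filter cartridge with the orange ends out of the rack by the end that sticks out, lay it on the green mat and let go of it. Then take it again round its middle and press it down level into the blue holder until both spring clips have snapped over its ends and it sits fully home, and let go. Leave the other two cartridges and the other things on the bench where they are.

Things in the scene. Friction and masses are not known exactly. Their poses are not given: they have to be found in the camera images.
- cartridge: filter cartridge with ORANGE ends: 140 mm long along its x axis, origin at its centre, 0.15 to 0.3 kg. Square end caps 44 x 44 mm, 45 to 65 mm from the centre; tips narrow to 26 mm square over the last 5 mm (chamfers on all 4 sides). Between the caps a round white body, diameter 40. Either end and any of its 4 sides are alike; its centre lies 22 mm above what it lies on
- cartridge_cap (a point): centre of the orange cap (55 mm from the cartridge's centre, on its -x side) that at the start sticks out at the front of the rack. The cartridge starts lying in one of the three bays, within 0.06 rad of the rack's x axis; 47 to 62 mm of it stick out, sagging so that this point is about 23 mm above the bench; its middle is under the roof
- rack: cream sheet-metal rack fixed to the bench: 130 deep (x), 246 wide (y), 60 high, roofed, closed at the back, open at the front, which faces its own -x (towards the robot). Origin at the centre of its underside. Cartridges are drawn out straight along its -x
- rack_front (a point): middle of the rack's front edge, on the bay floor, 4 mm above the bench. Three bays side by side at y = -80, 0, +80 mm from here in the rack's frame, each 76 wide and 52 high inside. The other two cartridges stick out of their bays as well (47 to 62 mm, tops under 48 mm above the bench)
- mat: green mat fixed on the bench, 200 (x) x 160 (y) mm, 3 mm thick. Origin at the centre of its underside
- holder: snap holder fixed to the bench; blue base 210 (x) x 90 (y) x 8 mm, origin at the centre of its underside. Aluminium seats, 25 mm above the bench, at x = +-54 mm (14 long) carry the caps; their cheeks are 50 mm apart across y, 10 mm high, then flared, tops 46 mm above the bench. For x from -47 to +47 mm there is only the base: room for fingers round the cartridge's middle
- holder_home (a point): where the seated cartridge's centre is: 47 mm above the holder's origin. It goes in from above, level, its axis along the holder's x. Spring leaves at both ends, noses 67 mm above the bench and 132 mm apart at rest, flared tops at 83 mm. Pressing spreads them from about 85 mm centre height (about 10 to 20 N in all); for the last 7 mm they snap in over the upper chamfers
- clip_near (a joint): outward travel of the spring leaf at the holder's -x end, m: 0 at rest with the holder empty, 0.004 while the cartridge's end passes, about 0.001 when snapped over a seated cartridge; stop at 0.008; stiffness 500 N/m with 4.5 N preload
- clip_far (a joint): the same for the spring leaf at the holder's +x end
- spare_blue: another cartridge of the same shape, with blue ends, lying in another bay of the rack; leave it. Origin at its centre
- spare_black: another cartridge of the same shape, with black ends, lying in another bay of the rack; leave it. Origin at its centre
- adapter: steel hex pipe fitting standing on the bench, 54 wide, 64 high; bystander. Origin at the centre of its underside
- reducer: smaller steel hex pipe fitting standing on the bench, 46 wide, 54 high; bystander. Origin at the centre of its underside
- collar: steel ring lying flat on the bench, 54 across, 24 high; bystander. Origin at the centre of its underside
- spanner: steel spanner lying on the bench, 150 long; bystander. Origin near the middle of its underside
- oil_bottle: yellow bottle with a black cap, 60 across, 150 high; bystander. Origin at the centre of its underside
- spray_can: red can, 56 across, 140 high; bystander. Origin at the centre of its underside
Things that resemble listed ones, but are neither listed nor needed, are in the scene too. Leave any purple or turquoise look-alike of the cartridge alone. Of the things shaped like the holder, the blue one is meant.

How it is judged (in metres and radians):
On the way:
1. the orange-ended cartridge lies on the green mat (its centre over the mat), released and at rest (x of cartridge in the frame of mat between -0.1 and 0.1 m and y of cartridge in the frame of mat between -0.08 and 0.08 m and height (world z) of cartridge below 0.032 m and linear speed of cartridge below 0.02 m/s and contact force between cartridge and the fingers below 0.05 N and contact force between cartridge and mat above 0.3 N), for 0.2 s.
At the end, for the whole second after the job is handed in: The orange-ended cartridge sits in the holder: centre within 5 mm of the holder's centre along and across it and 43 to 50 mm above its underside (47 when home), axis within 0.08 rad of the holder's, both clips sprung back to less than 2.8 mm, at rest (x of cartridge in the frame of holder between -0.005 and 0.005 m and y of cartridge in the frame of holder between -0.005 and 0.005 m and z of cartridge in the frame of holder between 0.043 and 0.05 m and angle between the x axis of cartridge and the x axis of holder, either way round below 0.08 rad and value of joint each of clip_near, clip_far below 0.0028 m and linear speed of cartridge below 0.02 m/s); the robot touches nothing.
It fails at once if the blue-ended or the black-ended cartridge is pushed more than 30 mm from its place (distance of any of spare_blue, spare_black from where it was at the start of the episode above 0.03 m).
It fails at once if a fitting, the steel ring, the spanner, the bottle or the can is pushed more than 30 mm from its place (distance of any of adapter, reducer, collar, spanner, oil_bottle, spray_can from where it was at the start of the episode above 0.03 m).
It also fails if it takes over 64 s, if anything falls off the work surface, if the arm or the gripper's body presses on something with over 40 N, if the wrist force passes 120 N, or if a joint passes its speed limit or range.

## Robot

A 6-joint arm with a two-finger parallel gripper is mounted at the origin on the work surface. World frame = base frame: x ahead of the robot, y to its left, z up, the work surface at z = 0. Lengths are in mm, angles in rad, forces in N, time in s.
With the tool pointing down it reaches from about 325 to 925 mm from the base axis. Payload 3.1 kg.
Tool frame: the origin (TCP) lies at the very end of the fingers, on their centre line; the grasp point (between the pads) lies 19 mm behind it; z points along the fingers, y is the line along which they close (so a half turn about z gives the same grasp; the last joint's range is limited). The gripper opens to 85 mm and grips with 20 to 120 N. Pads are 22 mm wide; open, the fingers measure 114 mm over their backs; the gripper's body (76 mm by 85 mm) begins 54 mm behind the grasp point. The pads swing forward as they close: fully open they stand 13 mm farther back than shut.
Start: joints at [-1.217, 0.217, 1.613, -0, 1.311, -0.112], TCP at [280.733, -558.416, 231.3] pointing down, gripper open.
Joint ranges: [-2.75, 2.75], [-0.78, 2.1], [0.31, 2.55], [-1.13, 4.27], [0.13, 2.63], [-2.58, 2.58]. Speed limits (rad/s): [2.79, 2.79, 3.14, 3.14, 3.14, 3.14].

## Interface

Orientations are given as a unit quaternion [x, y, z, w].
In Python, from workcell import * gives the robot as it stands. The module is installed in compiled form; this text tells all that it offers.
- The arm moves only by the tool arm_command, never from a script. Its argument "rows" is a list of rows, each a list of 4 numbers: the shift along the tool's x, y, z in mm, then the turn about the tool's z in degrees. In form: [[dx, dy, dz, turn], ...]. A call has exactly 10 rows; each row shifts and turns the commanded pose from where the row before left it, along the tool's axes as they then stand; what a row does not reach is not made up. A row lasts 1/10 s, in which the tool goes at most 50 mm and 8.59 degrees, less where a joint would pass 70% of its speed; a pose out of reach is approached as far as the arm can. A call with a gripper value outside its range is refused whole. "jaw" is the finger opening in mm, from 0 to 85.4, set as the call begins (left out, the last holds). The fingers move at their own pace and stop on an object; "force" is the grip in N (left out, the last holds). Time passes only in rows, so rows that do not move let the fingers close, or fill a call up. It gives the time, the measured TCP pose, the force, the opening and the grip force at its end, in the units of the state.
- state(): the state, without advancing time (a new reading comes with each control period).
- get_image(name): name is "side" or "top" or "wrist"; returns (picture, depth): 400x640x3 uint8, red, green, blue; 400x640 float32, mm along the optical axis (not along the pixel's ray), 0 where there is no reading.
- camera_model(name): a dict with "fov_y" (degrees; the focal length in pixels is half the picture's height over the tangent of half this angle, whatever the lens; pixels are square), "cx", "cy" (the principal point, pixels), "world_to_cam" (4x4, takes a point from world to camera coordinates); the wrist camera has in their place "tool_from_camera" (4x4, takes a point from camera to tool coordinates, whose origin is the TCP and whose axes are the flange's). Camera axes: x right, y up, looking along -z (the intrinsics and any distortion apply to the point x, -y, -z); pixel columns grow to the right and rows downward; lengths in mm; the calibration is good to about 2 mm. A picture is of the moment at which its call begins: read the wrist's pose just before it. camera_model takes no time and is no camera call.
- sign_off(): hands the job in; it is judged then, once.
Trained networks look in the newest picture that a camera, given by its name, has taken for a name from the list of things; names that differ only in an ending like _2 or _b are one class to them, and where a whole thing is asked for, a point or a joint stands for the part that bears it (a point fixed in the world has none). Each returns a list of dicts, best first, with "confidence" (0 to 1); they miss things now and then, are a little off and sometimes report something else, mostly with a low value. They report only what shows in the picture. A call takes as long as a camera call. They do not tell look-alikes from the thing itself.
- boxes_of(camera, thing): "rect" ([left, top, width, height] in pixels, round what is visible of it).
- pinpoint(camera, thing): "centre" ([row, column] in pixels: a listed point, or the origin of a listed thing).
The state is a dict: "t": time; "joints": joint angles; "qd": joint speeds; "joint_torque": joint torques, N m; "position": TCP position; "eef_rot": TCP orientation; "contact_force": force on the tool from outside, world axes, zero at the start; "moment": the same for the moment, N m; "finger_gap": opening from 0.0 (shut) to 1.0 (fully open); "grasp_force": force on a finger pad.
Only numpy, scipy, OpenCV 4.12 (cv2) and the standard library are available. Lean on these libraries where they do the work, as an engineer would, in place of code of your own. Each camera call takes 0.05 s, during which the arm holds its last target. There are 200 camera calls.

## Working session

There is one attempt and no reset: what is moved stays moved. The work goes in short steps, Python scripts to look and compute and a tool call to move; the robot and the scene stay as the last step left them, time stands still between calls to the robot, and variables do not carry over. Pictures are saved under pics/ and viewed, at most 10 in all, crops included, and the job is handed in when it is done.

Besides the shell and the picture viewer there is one more tool, called after ">>>" in YAML: its name, and indented under it one key for each argument. arm_command: Moves the arm, as the interface text tells. Its arguments: {"type":"object","properties":{"rows":{"type":"array","items":{"type":"array","items":{"type":"number"}}},"jaw":{"type":"number"},"force":{"type":"number"}},"required":["rows"]}

```bash
mkdir -p pics
cat > h.py <<'E'
from workcell import *
import numpy as np, cv2
from scipy.spatial.transform import Rotation as R
def snap(n,save=None):
    s=state(); im,d=get_image(n)
    if save: cv2.imwrite('pics/'+save,im[:,:,::-1])
    return s,im,d
def T_wc(n,s=None):
    m=camera_model(n)
    if 'world_to_cam' in m: return np.linalg.inv(np.array(m['world_to_cam']))
    T=np.eye(4);T[:3,:3]=R.from_quat(s['eef_rot']).as_matrix();T[:3,3]=s['position']
    return T@np.array(m['tool_from_camera'])
def px(n,r,c,d=None,z=None,s=None):
    m=camera_model(n);f=200/np.tan(np.radians(m['fov_y'])/2)
    ray=np.array([(c-m['cx'])/f,-(r-m['cy'])/f,-1.0])
    T=T_wc(n,s)
    if d is not None: return (T@np.r_[ray*d,1])[:3]
    w=T[:3,:3]@ray;return T[:3,3]+w*(z-T[2,3])/w[2]
E
python3 - <<'E'
from h import *
for n in('top','side'):
    s,im,d=snap(n,n+'0.png'); m=camera_model(n); print(n,{k:(v if np.ndim(v)<2 else np.round(np.array(v),3).tolist()) for k,v in m.items()})
    for t in['cartridge','cartridge_cap','rack_front','mat','holder','holder_home','spare_blue','spare_black','spanner','oil_bottle','spray_can','adapter','reducer','collar']:
        print(t,[(np.round(p['centre']).tolist(),round(p['confidence'],2)) for p in pinpoint(n,t)][:4])
m=camera_model('wrist');print(m);print(state())
E
```

```text
top {'fov_y': 44.961694303916246, 'cx': 319.8262885617886, 'cy': 207.37621140171254, 'world_to_cam': [[-0.015, -1.0, 0.002, 44.17], [0.995, -0.015, 0.1, -493.647], [-0.1, 0.003, 0.995, -1735.26], [0.0, 0.0, 0.0, 1.0]]}
cartridge [([290.0, 253.0], 0.93), ([249.0, 224.0], 0.88), ([187.0, 269.0], 0.56)]
cartridge_cap [([262.0, 232.0], 0.78), ([299.0, 265.0], 0.78)]
rack_front [([187.0, 247.0], 0.58), ([196.0, 196.0], 0.48)]
mat [([214.0, 324.0], 0.89)]
holder [([206.0, 390.0], 0.88), ([242.0, 453.0], 0.78), ([202.0, 390.0], 0.38)]
holder_home [([204.0, 390.0], 0.95), ([239.0, 457.0], 0.65), ([185.0, 225.0], 0.56)]
spare_blue [([181.0, 226.0], 0.46)]
spare_black [([184.0, 250.0], 0.6)]
spanner [([250.0, 282.0], 0.8)]
oil_bottle []
spray_can [([171.0, 451.0], 0.56)]
adapter [([159.0, 330.0], 0.55)]
reducer [([140.0, 332.0], 0.44)]
collar [([246.0, 381.0], 0.54)]
side {'fov_y': 51.22858212467558, 'cx': 316.40185312840026, 'cy': 197.702308060297, 'world_to_cam': [[-0.708, -0.705, 0.025, 335.806], [0.386, -0.357, 0.851, -237.029], [-0.591, 0.612, 0.525, -904.918], [0.0, 0.0, 0.0, 1.0]]}
cart
[... 1093 characters left out ...]
[-1.21718543e+00,  2.16898462e-01,  1.61340981e+00, -2.65618928e-05,
        1.31130427e+00, -1.12172977e-01]), 'qd': array([-1.02903944e-03, -1.89332789e-03,  8.77278836e-05,  9.31426361e-06,
        5.66036761e-04,  4.34172542e-05]), 'joint_torque': array([-6.34999888e-04, -3.96872735e+01, -3.04243577e+01, -1.90095998e-04,
        8.84067595e-04,  3.77288046e-06]), 'position': array([ 280.73148857, -558.40879233,  231.29607578]), 'eef_rot': array([ 9.73002242e-01,  2.30795662e-01, -1.39402931e-05, -8.32517919e-06]), 'contact_force': array([-0.61088821, -0.77264012,  0.06178898]), 'moment': array([ 0.0251731 , -0.01353878, -0.06706457]), 'grasp_force': 0.0, 'finger_gap': 0.9984174423849038}
```

View pictures.

```bash
python3 -c "
import cv2
a=cv2.imread('pics/top0.png')[100:340,130:530];cv2.imwrite('pics/topc.png',cv2.resize(a,(800,480),interpolation=3))
b=cv2.imread('pics/side0.png')[100:340,80:480];cv2.imwrite('pics/sidec.png',cv2.resize(b,(800,480),interpolation=3))"
```

```text
(no output)
```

View pics/topc.png

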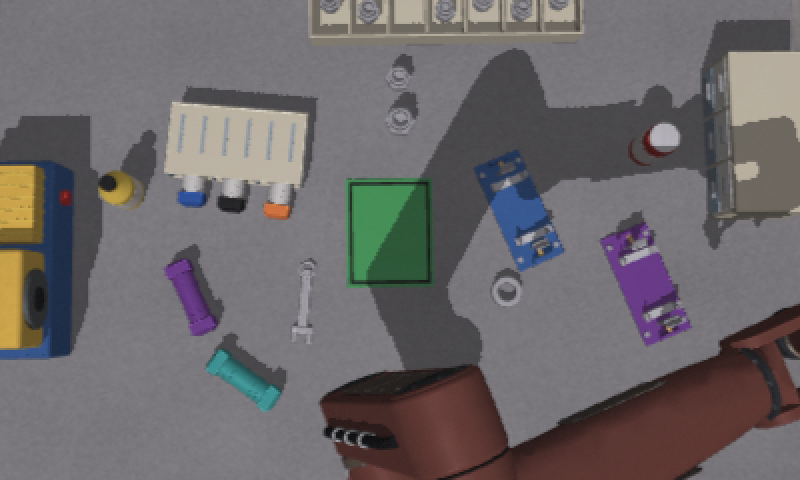

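View pics/sidec.png

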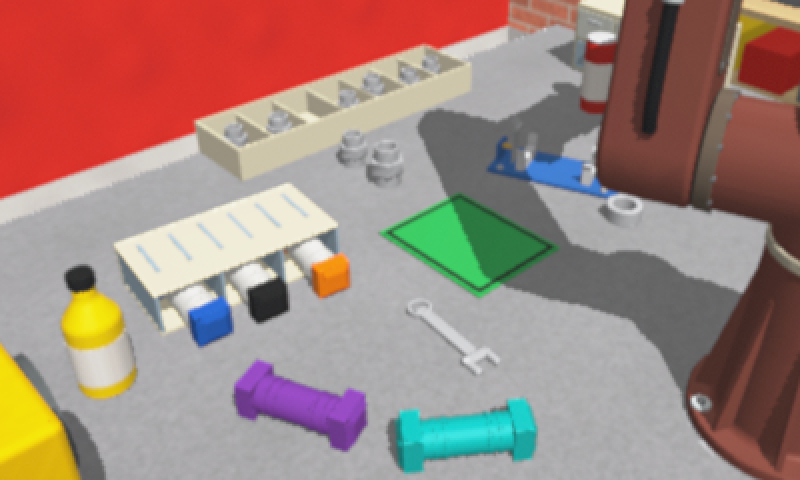

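The top picture shows the orange cap at about (row 204, col 269) in the rack's right-hand bay. The mat is at (215, 325) and the blue holder at (206, 390).

These could be mistaken for what I want:
- **Cartridge:** black at (200, 246), blue at (198, 226), purple at (249, 225), turquoise at (290, 252).
- **Holder:** purple at (242, 453).

I choose the orange-capped cartridge and the blue holder.

Run:
```python
from h import *
s,im,d=snap('top'); hsv=cv2.cvtColor(im,cv2.COLOR_RGB2HSV)
def mask(lo,hi,box):
    m=cv2.inRange(hsv,lo,hi);k=np.zeros_like(m);r0,r1,c0,c1=box;k[r0:r1,c0:c1]=255;return m&k
def rep(name,m,z=None):
    rr,cc=np.nonzero(m)
    P=np.array([px('top',r,c,d=d[r,c]) for r,c in zip(rr,cc) if d[r,c]>0])
    if z: P=P[(P[:,2]>z[0])&(P[:,2]<z[1])]
    b=cv2.minAreaRect(P[:,:2].astype(np.float32)); print(name,len(P),'mean',P.mean(0).round(1),'med z',np.median(P[:,2]).round(1),'rect',np.round(b[0],1),np.round(b[1],1),round(b[2],1))
rep('orange',mask((5,120,100),(20,255,255),(190,215,255,285)))
rep('green',mask((45,80,40),(75,255,255),(180,250,290,350)))
rep('blue',mask((100,120,50),(120,255,255),(170,240,360,420)),(0,20))
k=np.zeros(im.shape[:2],np.uint8);k[145:200,205:290]=255
rep('roof',k,(52,66))
```

```text
orange 87 mean [503.2 223.5  42.2] med z 43.7 rect [504.  225.5] [43.  25.6] 79.3Traceback (most recent call last):
  File "<stdin>", line 11, in <module>
  File "<stdin>", line 7, in rep
  File "h.py", line 16, in px
    T=T_wc(n,s)
  File "h.py", line 9, in T_wc
    m=camera_model(n)
ValueError: time passes only in moves, steps and waits
```

```bash
sed -i 's/^def snap/import functools\n_cm=camera_model\ncamera_model=functools.lru_cache(None)(lambda n:_cm(n))\ndef snap/' h.py
cat > t.py <<'E'
from h import *
s,im,d=snap('top'); hsv=cv2.cvtColor(im,cv2.COLOR_RGB2HSV)
def mask(lo,hi,box):
    m=cv2.inRange(hsv,lo,hi);k=np.zeros_like(m);r0,r1,c0,c1=box;k[r0:r1,c0:c1]=255;return m&k
def rep(name,m,z=None):
    rr,cc=np.nonzero(m)
    P=np.array([px('top',r,c,d=d[r,c]) for r,c in zip(rr,cc) if d[r,c]>0])
    if z: P=P[(P[:,2]>z[0])&(P[:,2]<z[1])]
    b=cv2.minAreaRect(P[:,:2].astype(np.float32)); print(name,len(P),'mean',P.mean(0).round(1),'med z',np.median(P[:,2]).round(1),'rect',np.round(b[0],1),np.round(b[1],1),round(b[2],1))
rep('orange',mask((5,120,100),(20,255,255),(190,215,255,285)))
rep('green',mask((45,80,40),(75,255,255),(180,250,290,350)))
rep('blue',mask((100,120,50),(120,255,255),(170,240,360,420)),(0,20))
k=np.zeros(im.shape[:2],np.uint8);k[145:200,205:290]=255
rep('roof',k,(52,66))
E
python3 t.py
```

```text
orange 88 mean [503.5 223.8  41. ] med z 42.7 rect [503.8 225.5] [41.8 25.6] 80.9
green 2222 mean [464.8  21.2   3.6] med z 3.6 rect [465.4  20. ] [158.8 200.7] 89.3
blue 905 mean [ 500.1 -215.2    8.5] med z 8.4 rect [ 502.8 -217.8] [207.6  88.8] 22.7
roof 2182 mean [625.  295.3  59.9] med z 60.1 rect [604.8 298. ] [247.  172.5] 84.2
```

```bash
cat >> h.py <<'E'
def yaw(s): 
    x=R.from_quat(s['eef_rot']).as_matrix()[:,0]; return np.degrees(np.arctan2(x[1],x[0]))
def plan(pos,yw,n,ramp=3):
    "rows (rounded) that lead from here to world pos, tool-x yaw in degrees"
    s=state();p=np.array(s['position']);y=yaw(s);n=int(n)
    w=np.minimum(np.minimum(np.arange(n)+1,np.arange(n,0,-1))/ramp,1.);w=np.cumsum(w)/w.sum()
    p0,y0=p.copy(),y;dy=(yw-y0+180)%360-180
    rows=[]
    for a in w:
        M=R.from_euler('z',y,degrees=True).as_matrix()@np.diag([1,-1,-1]);
        r=np.round(M.T@(p0+a*(np.array(pos)-p0)-p),1);t=round(-(y0+a*dy-y),2)
        rows.append([*r.tolist(),t]);p=p+M@r;y-=t
    print('from',p0.round(1),round(y0,2));
    for i in range(0,n,10): print(rows[i:i+10])
E
python3 -c "
from h import *
plan((470,228,200),-6,20)"
```

```text
from [ 280.8 -558.4  231.3] 26.69
[[9.7, -11.4, 0.6, np.float64(0.61)], [19.1, -23.1, 1.1, np.float64(1.21)], [27.9, -35.2, 1.8, np.float64(1.81)], [26.8, -36.1, 1.7, np.float64(1.82)], [25.6, -36.9, 1.8, np.float64(1.81)], [24.4, -37.7, 1.7, np.float64(1.82)], [23.3, -38.5, 1.7, np.float64(1.82)], [22.0, -39.2, 1.8, np.float64(1.81)], [20.7, -39.8, 1.7, np.float64(1.82)], [19.5, -40.5, 1.8, np.float64(1.81)]]
[[18.2, -41.1, 1.7, np.float64(1.82)], [16.9, -41.7, 1.7, np.float64(1.82)], [15.5, -42.1, 1.8, np.float64(1.81)], [14.2, -42.7, 1.7, np.float64(1.82)], [12.9, -43.0, 1.8, np.float64(1.82)], [11.5, -43.5, 1.7, np.float64(1.81)], [10.1, -43.8, 1.7, np.float64(1.82)], [8.7, -44.0, 1.8, np.float64(1.81)], [4.8, -29.6, 1.1, np.float64(1.21)], [2.1, -14.8, 0.6, np.float64(0.61)]]
```

>>> arm_command:
  rows:
    - [10,-11,1,0.6]
    - [19,-23,1,1.2]
    - [28,-35,2,1.8]
    - [27,-36,2,1.8]
    - [26,-37,2,1.8]
    - [24,-38,2,1.8]
    - [23,-38,2,1.8]
    - [22,-39,2,1.8]
    - [21,-40,2,1.8]
    - [20,-40,2,1.8]
  jaw: 62
  force: 90

```text
t: 2.6
position: [375.9, -163.5, 213.2]
eef_rot: [0.996, 0.09, 0.0, -0.0]
contact_force: [0.6, -0.3, -0.5]
finger_gap: 0.727
grasp_force: 0.0
```

>>> arm_command:
  rows:
    - [18,-41,2,1.8]
    - [17,-42,2,1.8]
    - [16,-42,2,1.8]
    - [14,-43,2,1.8]
    - [13,-43,2,1.8]
    - [11,-43,2,1.8]
    - [10,-44,1,1.8]
    - [9,-44,1,1.8]
    - [5,-30,1,1.2]
    - [2,-15,1,0.6]

```text
t: 3.6
position: [468.8, 231.2, 197.3]
eef_rot: [0.999, -0.049, -0.0, -0.001]
contact_force: [0.5, -0.1, 0.2]
finger_gap: 0.726
grasp_force: 0.0
```

```bash
cat > w.py <<'E'
from h import *
s,im,d=snap('wrist','w1.png'); print(s['position'].round(1),round(yaw(s),2),s['finger_gap'],s['contact_force'].round(1))
hsv=cv2.cvtColor(im,cv2.COLOR_RGB2HSV)
for n,lo,hi,z in(('orange',(4,130,90),(18,255,255),(10,60)),('roofall',(0,0,0),(180,255,255),(54,66))):
    m=cv2.inRange(hsv,lo,hi); rr,cc=np.nonzero(m&(d>0).astype(np.uint8)*255)
    P=np.array([px('wrist',r,c,d=d[r,c],s=s) for r,c in zip(rr,cc)])
    k=(P[:,2]>z[0])&(P[:,2]<z[1]);P=P[k]
    b=cv2.minAreaRect(P[:,:2].astype(np.float32));print(n,len(P),P.mean(0).round(1),np.percentile(P[:,2],[5,50,95]).round(1),np.round(b[0],1),np.round(b[1],1),round(b[2],1))
    if n=='orange':
        T=P[P[:,2]>np.percentile(P[:,2],95)-6];b=cv2.minAreaRect(T[:,:2].astype(np.float32));print(' top face',np.round(b[0],1),np.round(b[1],1),round(b[2],1))
for p in pinpoint('wrist','cartridge_cap')[:3]: print(np.round(p['centre']),round(p['confidence'],2),px('wrist',*p['centre'],z=23,s=s).round(1))
E
python3 w.py
```

```text
[468.8 231.2 197.3] -5.59 0.7256504654769946 [ 0.5 -0.1  0.2]
orange 968 [505.2 223.3  44.8] [39.6 45.3 46.7] [504.1 223.3] [43.3 25. ] 81.5
 top face [505.1 223.1] [43.3 22.4] 81.3
roofall 29652 [592.1 308.3  61. ] [59.5 61.  62.5] [519.4 423.9] [213.2 550.1] 32.1
[150. 328.] 0.86 [504.2 220.9  23. ]
[319. 237.] 0.55 [301.7 357.6  23. ]
```

View pics/w1.png

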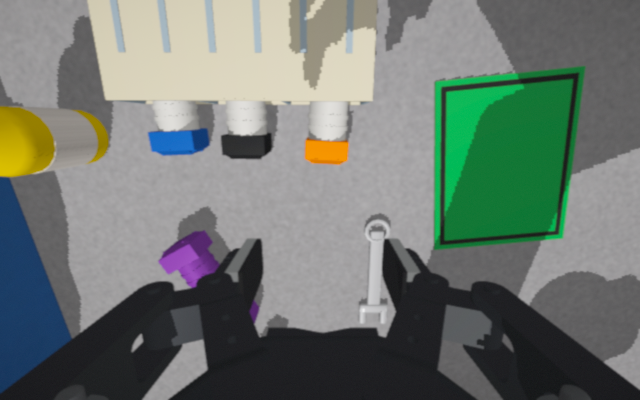

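Run:
```python
from h import *
s=state()
for q in((230,377),(315,373)): print(px('wrist',*q,z=5,s=s).round(0))
plan((504.5,223,8),-7,10)
```

```text
[399. 168.   5.]
[276. 179.   5.]
from [468.7 230.3 197.1] -5.54
[[1.5, 0.2, 7.9, np.float64(0.06)], [3.0, 0.3, 15.7, np.float64(0.12)], [4.6, 0.4, 23.7, np.float64(0.19)], [4.5, 0.5, 23.6, np.float64(0.18)], [4.6, 0.4, 23.6, np.float64(0.18)], [4.5, 0.4, 23.7, np.float64(0.18)], [4.6, 0.4, 23.6, np.float64(0.19)], [4.5, 0.4, 23.6, np.float64(0.18)], [3.1, 0.2, 15.8, np.float64(0.12)], [1.5, 0.2, 7.9, np.float64(0.06)]]
```

>>> arm_command:
  rows:
    - [2,0,8,0.1]
    - [3,0,16,0.1]
    - [5,0.5,24,0.2]
    - [5,0.5,23,0.2]
    - [5,0.5,23,0.2]
    - [4,0.5,24,0.2]
    - [4,0.5,24,0.2]
    - [4,0.5,24,0.2]
    - [3,0,15,0.1]
    - [1,0,8,0]

```text
t: 4.7
position: [503.4, 219.3, 6.3]
eef_rot: [0.998, -0.064, -0.002, 0.001]
contact_force: [0.3, 0.5, -0.1]
finger_gap: 0.723
grasp_force: 0.0
```

>>> arm_command:
  rows:
    - [0,0,0,0]
    - [0,0,0,0]
    - [0,0,0,0]
    - [0,0,0,0]
    - [0,0,0,0]
    - [0,0,0,0]
    - [0,0,0,0]
    - [0,0,0,0]
    - [0,0,0,0]
    - [0,0,0,0]
  jaw: 30
  force: 90

```text
t: 5.7
position: [505.0, 221.1, 8.2]
eef_rot: [0.998, -0.063, -0.0, 0.0]
contact_force: [-0.4, -0.6, -1.9]
finger_gap: 0.506
grasp_force: 91.2
```

>>> arm_command:
  rows:
    - [-3,0,-1,0]
    - [-7,0.2,-1,0]
    - [-12,0.2,-1,0]
    - [-15,0.3,0,0]
    - [-17,0.3,0,0]
    - [-17,0.3,0,0]
    - [-17,0.3,0,0]
    - [-16,0.3,0,0]
    - [-11,0.2,0,0]
    - [-5,0.2,0,0]

```text
t: 6.7
position: [383.9, 233.9, 11.1]
eef_rot: [0.998, -0.062, -0.0, 0.0]
contact_force: [0.2, -1.1, -2.1]
finger_gap: 0.5
grasp_force: 91.3
```

>>> arm_command:
  rows:
    - [0,0,-3,0]
    - [0,0,-6,0]
    - [0,0,-9,0]
    - [0,0,-9,0]
    - [0,0,-9,0]
    - [0,0,-6,0]
    - [0,0,-3,0]
    - [0,0,0,0]
    - [0,0,0,0]
    - [0,0,0,0]

```text
t: 7.7
position: [385.2, 233.7, 55.8]
eef_rot: [0.998, -0.063, -0.0, 0.0]
contact_force: [-0.6, -0.3, -1.9]
finger_gap: 0.506
grasp_force: 91.3
```

Run:
```python
from h import *
snap('wrist','w2.png'); z=state()['position'][2]
plan((410,20,z),0,10)
```

```text
from [385.2 233.7  55.8] -7.21
[[2.1, 8.7, 0.0, np.float64(-0.3)], [4.2, 17.4, 0.0, np.float64(-0.6)], [6.0, 26.2, 0.0, np.float64(-0.9)], [5.6, 26.4, 0.0, np.float64(-0.91)], [5.2, 26.3, 0.0, np.float64(-0.9)], [4.8, 26.5, 0.0, np.float64(-0.9)], [4.4, 26.6, 0.0, np.float64(-0.9)], [3.9, 26.6, 0.0, np.float64(-0.9)], [2.3, 17.7, 0.0, np.float64(-0.6)], [1.1, 8.9, 0.0, np.float64(-0.3)]]
```

View pics/w2.png

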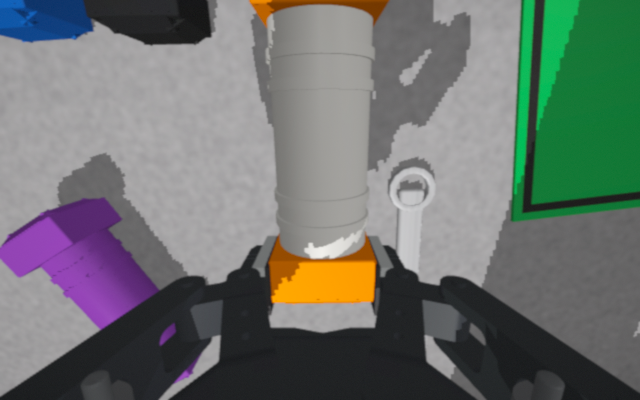

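The near cap is held squarely at (280, 322) and the cartridge is clear of the rack. Next I carry it to the mat.

>>> arm_command:
  rows:
    - [2,9,0,-0.3]
    - [4,17,0,-0.6]
    - [6,26,0,-0.9]
    - [6,26,0,-0.9]
    - [5,26,0,-0.9]
    - [5,27,0,-0.9]
    - [4,27,0,-0.9]
    - [4,27,0,-0.9]
    - [2,18,0,-0.6]
    - [1,9,0,-0.3]

```text
t: 8.75
position: [409.7, 17.8, 56.2]
eef_rot: [1.0, -0.001, -0.0, 0.0]
contact_force: [-0.3, 0.2, -1.7]
finger_gap: 0.501
grasp_force: 91.6
```

>>> arm_command:
  rows:
    - [0,0,3,0]
    - [0,0,6,0]
    - [0,0,8,0]
    - [0,0,8,0]
    - [0,0,8,0]
    - [0,0,6,0]
    - [0,0,4,0]
    - [0,0,2,0]
    - [0,0,0,0]
    - [0,0,0,0]

```text
t: 9.75
position: [410.3, 19.5, 11.5]
eef_rot: [1.0, -0.0, 0.0, 0.0]
contact_force: [0.6, -0.2, -1.1]
finger_gap: 0.506
grasp_force: 91.9
```

>>> arm_command:
  rows:
    - [0,0,0.5,0]
    - [0,0,0.5,0]
    - [0,0,0.5,0]
    - [0,0,0,0]
    - [0,0,0,0]
    - [0,0,0,0]
    - [0,0,0,0]
    - [0,0,0,0]
    - [0,0,0,0]
    - [0,0,0,0]

```text
t: 10.75
position: [410.3, 19.5, 10.8]
eef_rot: [1.0, -0.0, 0.0, 0.0]
contact_force: [-1.6, -0.2, 6.8]
finger_gap: 0.502
grasp_force: 92.7
```

>>> arm_command:
  rows:
    - [0,0,0,0]
    - [0,0,0,0]
    - [0,0,0,0]
    - [0,0,0,0]
    - [0,0,0,0]
    - [0,0,0,0]
    - [0,0,0,0]
    - [0,0,0,0]
    - [0,0,0,0]
    - [0,0,0,0]
  jaw: 70

```text
t: 11.75
position: [409.9, 19.5, 9.8]
eef_rot: [1.0, -0.0, -0.0, 0.0]
contact_force: [-1.1, -0.7, -0.2]
finger_gap: 0.821
grasp_force: 0.0
```

>>> arm_command:
  rows:
    - [0,0,-4,0]
    - [0,0,-10,0]
    - [0,0,-18,0]
    - [0,0,-25,0]
    - [0,0,-25,0]
    - [0,0,-25,0]
    - [0,0,-22,0]
    - [0,0,-12,0]
    - [0,0,-5,0]
    - [0,0,0,0]

```text
t: 12.75
position: [410.1, 19.5, 156.3]
eef_rot: [1.0, -0.0, 0.001, 0.0]
contact_force: [0.2, 0.2, -0.6]
finger_gap: 0.823
grasp_force: 0.0
```

```bash
cat > m.py <<'E'
from h import *
s,im,d=snap('wrist','w3.png'); print(s['position'].round(1),round(yaw(s),2),s['finger_gap'],s['contact_force'].round(1))
hsv=cv2.cvtColor(im,cv2.COLOR_RGB2HSV)
m=cv2.inRange(hsv,(4,130,90),(18,255,255)); rr,cc=np.nonzero(m&(d>0).astype(np.uint8)*255)
P=np.array([px('wrist',r,c,d=d[r,c],s=s) for r,c in zip(rr,cc)])
P=P[(P[:,2]>41)&(P[:,2]<54)]
_,lab,c=cv2.kmeans(P[:,:2].astype(np.float32),2,None,(3,50,.1),5,cv2.KMEANS_PP_CENTERS)
cs=[]
for i in(0,1):
    Q=P[lab[:,0]==i];b=cv2.minAreaRect(Q[:,:2].astype(np.float32));cs.append(np.array(b[0]));print(len(Q),np.round(b[0],1),np.round(b[1],1),round(b[2],1),np.median(Q[:,2]).round(1))
v=cs[1]-cs[0];v*=np.sign(v[0]);print('centre',(cs[0]+cs[1])/2,'len',np.hypot(*v),'yaw',np.degrees(np.arctan2(v[1],v[0])))
E
python3 m.py
```

```text
[410.1  19.5 156.3] -0.01 0.822774120374217 [ 0.2  0.2 -0.6]
1508 [525.6  20.6] [24.  41.9] 0.9 48.0
1094 [412.   19.1] [24.  41.8] 0.9 48.1
centre [468.78121948  19.85381508] len 113.65904534454442 yaw 0.7984120711999676
```

View pics/w3.png

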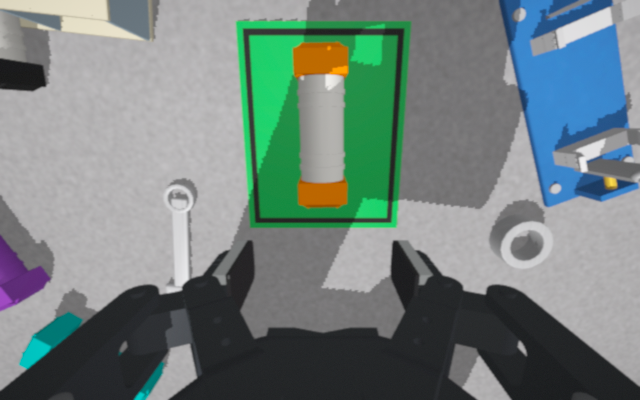

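The cartridge lies released on the mat, with its caps at (60, 320) and (193, 323). Next I grasp it round its middle.

```bash
python3 -c "
from h import *
plan((467,20,5),0.8,15)"
```

```text
from [409.4  19.6 155.4] -0.01
[[1.5, -0.0, 3.9, np.float64(-0.02)], [2.9, -0.0, 7.7, np.float64(-0.04)], [4.5, -0.1, 11.5, np.float64(-0.07)], [4.4, 0.0, 11.6, np.float64(-0.06)], [4.4, 0.0, 11.6, np.float64(-0.06)], [4.4, -0.0, 11.5, np.float64(-0.06)], [4.5, -0.0, 11.6, np.float64(-0.07)], [4.4, -0.0, 11.6, np.float64(-0.06)], [4.4, -0.0, 11.5, np.float64(-0.06)], [4.4, -0.0, 11.6, np.float64(-0.06)]]
[[4.5, -0.0, 11.6, np.float64(-0.07)], [4.4, 0.0, 11.5, np.float64(-0.06)], [4.4, 0.0, 11.6, np.float64(-0.06)], [3.0, 0.1, 7.7, np.float64(-0.04)], [1.5, -0.0, 3.9, np.float64(-0.02)]]
```

>>> arm_command:
  rows:
    - [4,0,4,-0.1]
    - [8,0,10,-0.1]
    - [9,0,18,-0.1]
    - [9,0,22,-0.1]
    - [9,0,23,-0.1]
    - [9,0,23,-0.1]
    - [6,0,21,-0.1]
    - [3,0,16,-0.1]
    - [0,0,9,0]
    - [0,0,4,0]

```text
t: 13.8
position: [465.1, 20.0, 3.7]
eef_rot: [1.0, 0.007, -0.002, -0.0]
contact_force: [-0.4, 0.0, 0.5]
finger_gap: 0.824
grasp_force: 0.0
```

>>> arm_command:
  rows:
    - [0,0,0,0]
    - [0,0,0,0]
    - [0,0,0,0]
    - [0,0,0,0]
    - [0,0,0,0]
    - [0,0,0,0]
    - [0,0,0,0]
    - [0,0,0,0]
    - [0,0,0,0]
    - [0,0,0,0]
  jaw: 25
  force: 110

```text
t: 14.8
position: [467.6, 19.8, 6.9]
eef_rot: [1.0, 0.007, 0.001, 0.0]
contact_force: [-0.8, 0.6, 6.3]
finger_gap: 0.438
grasp_force: 110.2
```

>>> arm_command:
  rows:
    - [0,0,-4,0]
    - [0,0,-10,0]
    - [0,0,-18,0]
    - [0,0,-25,0]
    - [0,0,-25,0]
    - [0,0,-25,0]
    - [0,0,-25,0]
    - [0,0,-18,0]
    - [0,0,-10,0]
    - [0,0,-4,0]

```text
t: 15.8
position: [467.3, 19.8, 171.0]
eef_rot: [1.0, 0.007, 0.001, 0.0]
contact_force: [-0.7, -1.5, -0.9]
finger_gap: 0.438
grasp_force: 110.3
```

```bash
python3 -c "
from h import *
s=state();print(s['finger_gap'],s['grasp_force'],s['contact_force'])
plan((440,-240,175),22.7,10)"
```

```text
0.43841526628627675 110.28626918792725 [-0.68922637 -1.45777122 -0.90331318]
from [467.3  19.8 171. ] 0.79
[[-1.3, 10.8, -0.2, np.float64(-0.91)], [-2.9, 21.6, -0.3, np.float64(-1.83)], [-5.4, 32.2, -0.5, np.float64(-2.74)], [-7.0, 31.9, -0.5, np.float64(-2.74)], [-8.4, 31.5, -0.5, np.float64(-2.74)], [-10.0, 31.1, -0.5, np.float64(-2.73)], [-11.4, 30.6, -0.5, np.float64(-2.74)], [-12.9, 30.0, -0.5, np.float64(-2.74)], [-9.5, 19.6, -0.3, np.float64(-1.83)], [-5.1, 9.6, -0.2, np.float64(-0.91)]]
```

```bash
python3 -c "
from h import *
plan((460,-94,175),22.7,10)"
```

```text
from [467.3  19.8 171. ] 0.79
[[-0.4, 4.7, -0.2, np.float64(-0.91)], [-0.9, 9.5, -0.3, np.float64(-1.83)], [-1.8, 14.1, -0.5, np.float64(-2.74)], [-2.4, 14.1, -0.5, np.float64(-2.74)], [-3.2, 13.9, -0.5, np.float64(-2.74)], [-3.7, 13.7, -0.5, np.float64(-2.73)], [-4.5, 13.6, -0.5, np.float64(-2.74)], [-5.1, 13.3, -0.5, np.float64(-2.74)], [-3.8, 8.7, -0.3, np.float64(-1.83)], [-2.0, 4.3, -0.2, np.float64(-0.91)]]
```

>>> arm_command:
  rows:
    - [-0.4,4.7,0,-0.9]
    - [-0.9,9.5,0,-1.8]
    - [-1.8,14,-0.5,-2.7]
    - [-2.4,14,-0.5,-2.7]
    - [-3.2,14,-0.5,-2.7]
    - [-3.7,14,-0.5,-2.7]
    - [-4.5,13.5,-0.5,-2.7]
    - [-5,13.3,-0.5,-2.7]
    - [-3.8,8.7,0,-1.8]
    - [-2,4.3,0,-1]

```text
t: 16.8
position: [458.2, -94.7, 171.2]
eef_rot: [0.981, 0.195, -0.001, -0.001]
contact_force: [-0.0, 0.9, -2.0]
finger_gap: 0.436
grasp_force: 110.3
```

>>> arm_command:
  rows:
    - [0,0,0,0]
    - [0,0,0,0]
    - [0,0,0,0]
    - [0,0,0,0]
    - [0,0,0,0]
    - [0,0,0,0]
    - [0,0,0,0]
    - [0,0,0,0]
    - [0,0,0,0]
    - [0,0,0,0]

```text
t: 17.8
position: [459.4, -94.0, 172.8]
eef_rot: [0.981, 0.195, -0.0, -0.0]
contact_force: [-0.7, 0.1, -1.7]
finger_gap: 0.435
grasp_force: 110.3
```

```bash
cat > k.py <<'E'
from h import *
s,im,d=snap('wrist','w4.png'); print(s['position'].round(1),round(yaw(s),2),s['contact_force'].round(1))
hsv=cv2.cvtColor(im,cv2.COLOR_RGB2HSV)
T=np.eye(4);T[:3,:3]=R.from_quat(s['eef_rot']).as_matrix();T[:3,3]=s['position'];Ti=np.linalg.inv(T)
def pts(lo,hi):
    m=cv2.inRange(hsv,lo,hi);rr,cc=np.nonzero(m&(d>0).astype(np.uint8)*255)
    P=np.array([px('wrist',r,c,d=d[r,c],s=s) for r,c in zip(rr,cc)]);return P,(P-T[:3,3])@T[:3,:3],rr,cc
P,Q,rr,cc=pts((4,130,90),(18,255,255))
for n,k in(('far',(Q[:,0]>30)&(abs(Q[:,1])<60)&(Q[:,2]<30)),('near',(Q[:,0]<-30)&(abs(Q[:,1])<60)&(Q[:,2]<30))):
    if k.sum()>20:
        q=Q[k];zt=np.percentile(q[:,2],5);q=q[q[:,2]<zt+5];b=cv2.minAreaRect(q[:,:2].astype(np.float32));print(n,k.sum(),'tool',np.round(b[0],1),np.round(b[1],1),round(b[2],1),'z',np.median(q[:,2]).round(1))
P,Q,rr,cc=pts((100,120,40),(120,255,255))
k=(P[:,2]>3)&(P[:,2]<14)&(P[:,1]<-80);b=cv2.minAreaRect(P[k][:,:2].astype(np.float32));print('base',k.sum(),np.median(P[k][:,2]),np.round(b[0],1),np.round(b[1],1),round(b[2],2))
q=Q[k];b=cv2.minAreaRect(q[:,:2].astype(np.float32));print(' tool',np.round(b[0],1),round(b[2],2))
for t,z in(('holder',0),('holder_home',47)):
  for p in pinpoint('wrist',t)[:2]: print(t,np.round(p['centre']),round(p['confidence'],2),px('wrist',*p['centre'],z=z,s=s).round(1))
E
python3 k.py
```

```text
[459.4 -94.  172.8] 22.49 [-0.7  0.1 -1.7]
far 8281 tool [57.9  0.5] [43.7 22.5] 90.0 z -41.1
base 10313 9.038726179822902 [ 502.7 -219.7] [207.5  89.3] 22.32
 tool [ -8.1 132.7] 0.16
holder [189. 441.] 0.9 [ 503.8 -220.     0. ]
holder [347. 541.] 0.89 [ 366.  -445.9    0. ]
holder_home [202. 460.] 0.94 [ 501.9 -221.2   47. ]
```

View pics/w4.png

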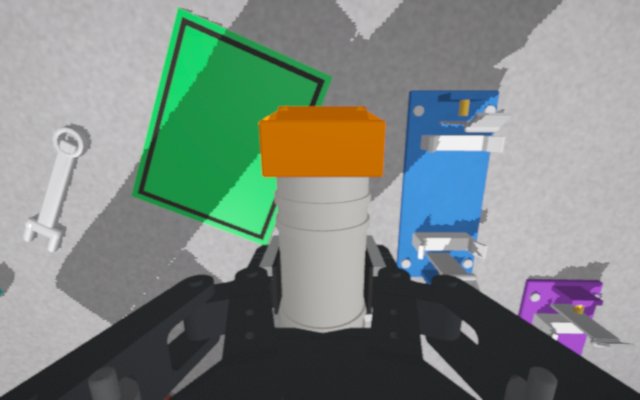

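The cartridge is held level by its middle, with the far cap at (140, 322). The blue holder shows at (190, 445), with the purple look-alike below right. I'll cross-check the holder centre with its cheeks and leaves.

Run:
```python
from h import *
s,im,d=snap('wrist')
hsv=cv2.cvtColor(im,cv2.COLOR_RGB2HSV)
M=[(r,c) for r in range(60,300) for c in range(390,525) if d[r,c]>0]
P=np.array([px('wrist',r,c,d=d[r,c],s=s) for r,c in M])
sat=np.array([hsv[r,c,1] for r,c in M])
a=np.radians(22.32);v=P-[502.7,-219.7,0];H=np.c_[v[:,0]*np.cos(a)+v[:,1]*np.sin(a),-v[:,0]*np.sin(a)+v[:,1]*np.cos(a),P[:,2]]
box=(abs(H[:,0])<115)&(abs(H[:,1])<55)&(sat<80)
for n,k in(('seat',(H[:,2]>22)&(H[:,2]<29)&(abs(H[:,1])<24)),('cheektop',(H[:,2]>42)&(H[:,2]<49)),('leaf',(H[:,2]>60)&(H[:,2]<90))):
  for sg in(-1,1):
    q=H[box&k&(H[:,0]*sg>0)]
    if len(q)>5: print(n,sg,len(q),'x',np.percentile(q[:,0],[3,50,97]).round(1),'y',np.percentile(q[:,1],[3,50,97]).round(1),'z',np.percentile(q[:,2],[3,50,97]).round(1))
# far cap top plane slope in tool frame
m=cv2.inRange(hsv,(4,130,90),(18,255,255));rr,cc=np.nonzero(m&(d>0).astype(np.uint8)*255)
Q=(np.array([px('wrist',r,c,d=d[r,c],s=s) for r,c in zip(rr,cc)])-s['position'])@R.from_quat(s['eef_rot']).as_matrix()
k=(Q[:,2]<-38)&(Q[:,0]>48)&(Q[:,0]<64)&(abs(Q[:,1])<19);q=Q[k]
c=np.linalg.lstsq(np.c_[q[:,:2],np.ones(len(q))],q[:,2],rcond=None)[0];print('slope deg',np.degrees(np.arctan(c[:2])),'x-range of top',np.percentile(Q[(Q[:,2]<-39.5),0],[1,99]),'front x',np.percentile(Q[(Q[:,2]<0),0],99.5))
```

```text
seat -1 617 x [-72.6 -54.2 -47. ] y [-22.6  -1.1  19.3] z [23.3 26.  27.9]
seat 1 632 x [47.6 54.4 60.3] y [-22.5  -1.5  18.7] z [24.7 26.  27.3]
cheektop -1 270 x [-72.9 -56.8 -47.1] y [-34.8  -6.1  32.9] z [42.4 45.6 48.3]
cheektop 1 230 x [47.5 54.  72.6] y [-34.7 -29.5  33.4] z [42.2 45.5 47.7]
leaf -1 225 x [-75.  -68.5 -66. ] y [-13.8  -6.9   9.9] z [67.4 71.6 78.8]
leaf 1 693 x [66.4 73.6 80.3] y [-12.5   1.3  13. ] z [68.4 76.1 84.1]
slope deg [0.12034053 0.02691824] x-range of top [47.02124365 67.10515592] front x 71.38228567787577
```

```bash
python3 -c "
from h import *
plan((501.5,-220.3,120),22.3,10)"
```

```text
from [459.4 -94.  172.8] 22.48
[[-0.4, 5.5, 2.2, np.float64(0.01)], [-0.8, 11.1, 4.4, np.float64(0.01)], [-1.1, 16.6, 6.6, np.float64(0.03)], [-1.2, 16.6, 6.6, np.float64(0.02)], [-1.2, 16.6, 6.6, np.float64(0.02)], [-1.1, 16.6, 6.6, np.float64(0.02)], [-1.2, 16.6, 6.6, np.float64(0.03)], [-1.1, 16.6, 6.6, np.float64(0.02)], [-0.7, 11.1, 4.4, np.float64(0.01)], [-0.4, 5.5, 2.2, np.float64(0.01)]]
```

>>> arm_command:
  rows:
    - [-0.4,5.5,2,0]
    - [-0.8,11,4,0]
    - [-1.1,16.6,6,0]
    - [-1.2,16.6,7,0.1]
    - [-1.2,16.6,7,0]
    - [-1.1,16.6,7,0.1]
    - [-1.2,16.6,7,0]
    - [-1.1,16.7,7,0]
    - [-0.7,11.1,4,0]
    - [-0.4,5.5,2,0]

```text
t: 19.0
position: [501.4, -221.9, 118.7]
eef_rot: [0.981, 0.192, -0.001, -0.0]
contact_force: [0.4, 0.3, -1.8]
finger_gap: 0.437
grasp_force: 110.4
```

>>> arm_command:
  rows:
    - [0,0,4,0]
    - [0,0,8,0]
    - [0,0,9,0]
    - [0,0,9,0]
    - [0,0,7,0]
    - [0,0,4,0]
    - [0,0,1,0]
    - [0,0,0,0]
    - [0,0,0,0]
    - [0,0,0,0]

```text
t: 20.0
position: [501.9, -220.5, 78.3]
eef_rot: [0.981, 0.193, 0.0, 0.0]
contact_force: [-0.2, 0.4, -1.8]
finger_gap: 0.439
grasp_force: 110.4
```

```bash
python3 -c "
from h import *
print(state()['contact_force'])
plan((501.5,-220.3,66),22.3,10)
s,im,d=snap('side');cv2.imwrite('pics/s5.png',cv2.resize(im[90:250,260:460,::-1],(800,640),interpolation=2)[:600])"
```

```text
[-0.15437701  0.4109991  -1.78854102]
from [ 501.9 -220.5   78.3] 22.29
[[-0.0, -0.0, 0.5, np.float64(-0.0)], [-0.0, -0.0, 1.0, np.float64(-0.0)], [-0.1, -0.1, 1.6, np.float64(-0.0)], [-0.0, -0.0, 1.5, np.float64(-0.0)], [-0.0, -0.1, 1.6, np.float64(-0.0)], [-0.1, -0.0, 1.5, np.float64(-0.01)], [-0.0, -0.1, 1.6, np.float64(0.0)], [-0.1, -0.0, 1.5, np.float64(0.0)], [0.0, -0.0, 1.0, np.float64(0.0)], [0.0, -0.1, 0.5, np.float64(0.0)]]
```

View pics/s5.png

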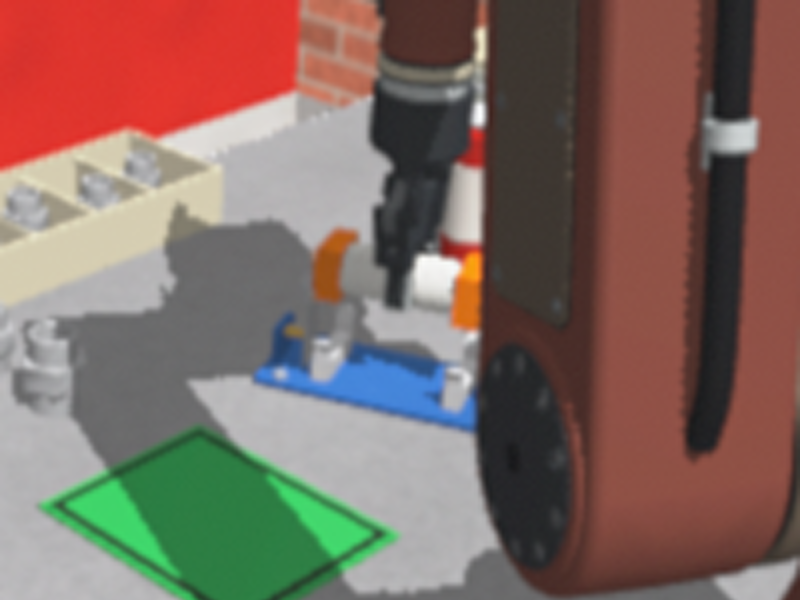

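The cartridge hovers level over the holder, with its caps at (265, 335) and (290, 468) in the crop. I'll press down gently and watch the forces.

>>> arm_command:
  rows:
    - [-0.2,0,1,0]
    - [-0.1,0,2,0]
    - [0,0,2,0]
    - [0,0,2,0]
    - [0,0,2,0]
    - [0,0,2,0]
    - [0,0,2,0]
    - [0,0,2,0]
    - [0,0,2,0]
    - [0,0,1,0]

```text
t: 21.05
position: [504.6, -221.8, 64.3]
eef_rot: [0.981, 0.193, 0.003, 0.002]
contact_force: [-3.0, 2.3, 13.8]
finger_gap: 0.436
grasp_force: 112.0
```

>>> arm_command:
  rows:
    - [0,0,1,0]
    - [0,0,2,0]
    - [0,0,2,0]
    - [0,0,2,0]
    - [0,0,2,0]
    - [0,0,2,0]
    - [0,0,2,0]
    - [0,0,2,0]
    - [0,0,2,0]
    - [0,0,1,0]

```text
t: 22.05
position: [503.2, -221.9, 43.9]
eef_rot: [0.981, 0.193, 0.002, 0.002]
contact_force: [-0.3, -1.1, 5.7]
finger_gap: 0.439
grasp_force: 111.1
```

>>> arm_command:
  rows:
    - [0,0,1,0]
    - [0,0,2,0]
    - [0,0,2,0]
    - [0,0,2,0]
    - [0,0,2,0]
    - [0,0,2,0]
    - [0,0,1,0]
    - [0,0,1,0]
    - [0,0,1,0]
    - [0,0,0,0]

```text
t: 23.05
position: [501.1, -220.5, 28.9]
eef_rot: [0.981, 0.193, -0.001, -0.0]
contact_force: [-3.5, 1.3, 8.2]
finger_gap: 0.438
grasp_force: 111.2
```

>>> arm_command:
  rows:
    - [0,0,0.5,0]
    - [0,0,0.5,0]
    - [0,0,0.5,0]
    - [0,0,0.5,0]
    - [0,0,0.5,0]
    - [0,0,0,0]
    - [0,0,0,0]
    - [0,0,0,0]
    - [0,0,0,0]
    - [0,0,0,0]

```text
t: 24.05
position: [501.1, -220.5, 28.8]
eef_rot: [0.981, 0.194, -0.001, -0.001]
contact_force: [-8.9, 4.0, 23.0]
finger_gap: 0.443
grasp_force: 112.6
```

>>> arm_command:
  rows:
    - [0,0,0,0]
    - [0,0,0,0]
    - [0,0,0,0]
    - [0,0,0,0]
    - [0,0,0,0]
    - [0,0,0,0]
    - [0,0,0,0]
    - [0,0,0,0]
    - [0,0,0,0]
    - [0,0,0,0]
  jaw: 65

```text
t: 25.05
position: [501.2, -220.4, 25.3]
eef_rot: [0.981, 0.193, 0.0, 0.0]
contact_force: [0.9, 0.4, -0.0]
finger_gap: 0.761
grasp_force: 0.0
```

>>> arm_command:
  rows:
    - [0,0,-4,0]
    - [0,0,-10,0]
    - [0,0,-18,0]
    - [0,0,-25,0]
    - [-5,0,-25,0]
    - [-10,0,-25,0]
    - [-10,0,-25,0]
    - [-8,0,-18,0]
    - [-4,0,-10,0]
    - [0,0,-4,0]

```text
t: 26.05
position: [467.4, -235.0, 191.2]
eef_rot: [0.981, 0.193, 0.001, 0.001]
contact_force: [0.1, 0.1, -0.2]
finger_gap: 0.761
grasp_force: 0.0
```

Run:
```python
from h import *
s,im,d=snap('wrist','w6.png')
hsv=cv2.cvtColor(im,cv2.COLOR_RGB2HSV);m=cv2.inRange(hsv,(4,130,90),(18,255,255));rr,cc=np.nonzero(m&(d>0).astype(np.uint8)*255)
P=np.array([px('wrist',r,c,d=d[r,c],s=s) for r,c in zip(rr,cc)])
a=np.radians(22.32);v=P-[503.2,-220.2,0];H=np.c_[v[:,0]*np.cos(a)+v[:,1]*np.sin(a),-v[:,0]*np.sin(a)+v[:,1]*np.cos(a),P[:,2]]
for sg in(-1,1):
    q=H[(H[:,0]*sg>0)&(abs(H[:,0])<90)&(H[:,2]>60)];print(len(q),np.percentile(q[:,0],[2,98]).round(1),np.percentile(q[:,1],[2,98]).round(1),np.percentile(q[:,2],[50,95]).round(1))
```

```text
709 [-66.  -45.5] [-20.8  20.7] [70.2 71.2]
1329 [44.7 66. ] [-20.6  20.9] [70.  71.2]
```

View pics/w6.png

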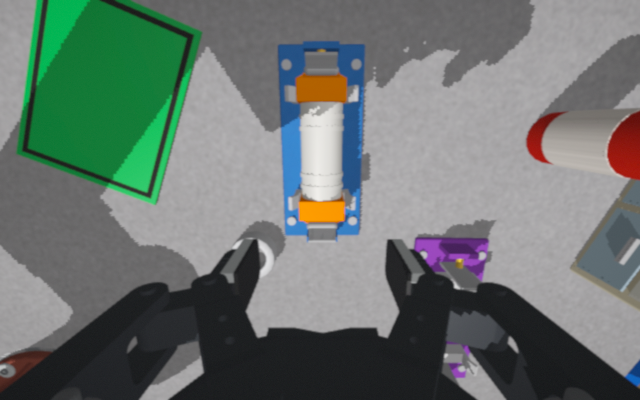

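The cartridge is centred in the blue holder, caps at (88, 322) and (210, 322). Both cap tops are level at 70 mm (69 expected), with the clips over the ends.

```bash
python3 -c "
from workcell import *
print(sign_off())"
```

```text
the job is handed in; nothing more can be done
None
```

The orange-ended cartridge was laid on the green mat and released, then pressed home in the blue holder with both clips over its ends and let go; the job is handed in at about 26 s of the 64 s allowed, with no verdict returned.

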